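Set out the blow moulds on their scorched rests

TASK

Set out the four steel blow moulds for the glassblower: stand each one, open end up, in the middle of the wooden rest whose scorched outline has its shape and size, with the hexagonal and the oblong mould turned to line up with their outlines. Keep the moulds upright, and leave the two little shot glasses standing where they are.

Things in the scene. Friction and masses are not known exactly. Their poses are not given: they have to be found in the camera images.
- mould_big: Large round blow mould: plain steel cup, open at the top, outside diameter 64 mm, height 60 mm, wall and floor 6 mm, dark flutes inside, about 0.55 kg. Loose, starts upright on the table (z = 0). Origin: centre of the underside, z up.
- mould_small: Small round blow mould: plain steel cup, open at the top, outside diameter 42 mm, height 70 mm, wall and floor 6 mm, about 0.35 kg. Loose, starts upright on the table (z = 0). Origin: centre of the underside, z up.
- mould_hex: Hexagonal blow mould: plain steel cup, open at the top, regular hexagon 54 mm across the flats (62 mm across the corners), height 65 mm, wall and floor 6 mm, about 0.5 kg. Loose, starts upright on the table (z = 0). Origin: centre of the underside, z up. x points square out of one of its six flats (the other flats at every 60 degrees), y at a corner.
- mould_oblong: Oblong blow mould: plain steel box, open at the top, 72 mm long (along its x) and 44 mm wide (along its y), height 55 mm, wall and floor 6 mm, about 0.5 kg. Loose, starts upright on the table (z = 0). Origin: centre of the underside, z up.
- rest_big: Fixed light-wood tile 88 x 88 mm, 6 mm thick, lying flat on the table, with a black scorched silhouette in its middle, level with its top: a disc of diameter 68 mm, for the large round mould. Origin: centre of the tile's underside, z up; the top is 6 mm above it. x and y run along the tile's edges.
- rest_small: Fixed light-wood tile 88 x 88 mm, 6 mm thick, lying flat on the table, with a black scorched silhouette in its middle, level with its top: a disc of diameter 46 mm, for the small round mould. Origin: centre of the tile's underside, z up; the top is 6 mm above it. x and y run along the tile's edges.
- rest_hex: Fixed light-wood tile 88 x 88 mm, 6 mm thick, lying flat on the table, with a black scorched silhouette in its middle, level with its top: a regular hexagon 58 mm across the flats, for the hexagonal mould; x points square out of one of the hexagon's flats. Origin: centre of the tile's underside, z up; the top is 6 mm above it. x and y run along the tile's edges.
- rest_oblong: Fixed light-wood tile 88 x 88 mm, 6 mm thick, lying flat on the table, with a black scorched silhouette in its middle, level with its top: a rectangle 76 mm long (along x) and 48 mm wide (along y), for the oblong mould. Origin: centre of the tile's underside, z up; the top is 6 mm above it. x and y run along the tile's edges.
- glass_amber: Small amber shot glass, a bystander to leave alone, standing upright on the table among the other things: 40 mm diameter at the rim, 60 mm high, 90 g, loose. Origin: centre of the underside.
- glass_green: Small green shot glass, a bystander to leave alone: same size as the amber one (40 mm rim, 60 mm high, 90 g, loose). Origin: centre of the underside.
Not all that is in view belongs to the job. What is shaped like the mould_oblong but yellow is not meant. Leave any pink look-alike of the mould_big alone.

How it is judged:
By the outcome, as a careful person would: the job done as asked, in the order asked, and still so for the second after the job is handed in, with the robot touching nothing.
It also fails if it takes over 109 s, if anything falls off the work surface, if the arm or the gripper's body presses on something with over 40 N, if the wrist force passes 120 N, or if a joint passes its speed limit or range.

ROBOT

A 6-joint arm with a two-finger parallel gripper is mounted at the origin on the work surface. World frame = base frame: x ahead of the robot, y to its left, z up, the work surface at z = 0. Lengths are in m, angles in degrees, forces in N, time in s.
With the tool pointing down it reaches from about 0.35 to 0.875 m from the base axis. Payload 4.2 kg.
Tool frame: the origin (TCP) lies where the fingers leave the gripper's body, on its centre line; the fingertips stand 70 mm ahead of it and the grasp point (between the pads) lies 51 mm ahead of it; z points along the fingers, y is the direction in which the jaws open and shut (so a half turn about z gives the same grasp; the last joint's range is limited). The gripper opens to 87 mm and grips with 3 to 60 N. Pads are 19 mm wide; open, the fingers measure 117 mm over their backs; the gripper's body (75 mm by 190 mm) begins 51 mm behind the grasp point.
Start: joints at [83.228, 22.042, 0.453, 0, -68.411, -14.817], TCP at [0.23, 0.581, 0.292] pointing down, gripper open.
Joint ranges: [-179.83, 179.83], [-69.29, 118.12], [-61.27, 80.66], [-181.25, 117.63], [-171.15, -9.14], [-177.46, 177.46]. Speed limits (degrees/s): [159.86, 159.86, 180, 180, 180, 180].

INTERFACE

Orientations are given as a 3x3 rotation matrix whose columns are the frame's x, y, z axes.
In Python, from station import sense, capture, camera_model, finish_job gives the robot as it stands.
- The arm moves only by the shell command python3 -m inch 'ROWS'. ROWS is JSON, a list of rows, each an object with "hand": the closure, from 0 (fully open) to 1 (shut); "slide": the shift along the world's x, y, z in cm, a list of three; "yaw": the turn about the world's z in rad. A call has 1 to 10 rows; each row is the pose to reach, as a shift and turn from the pose commanded when the call began; what a row does not reach only later rows make up. A row lasts 1/8 s, in which the tool goes at most 62.5 mm and 10.7 degrees, less where a joint would pass 70% of its speed; a pose out of reach is approached as far as the arm can. A call with a gripper value outside its range is refused whole. The fingers move at their own pace and stop on an object; the grip force is fixed at half the most. Time passes only in rows, so rows that repeat a pose let the fingers close. It gives the time, the measured TCP pose, the force and the opening at its end, in the units of the state.
- sense(): the state, without advancing time (a new reading comes with each control period).
- capture(name): name is "scene" or "side" or "wrist"; returns the picture (420x560x3 uint8, blue, green, red); there is no depth.
- camera_model(name): a dict with "mtx" (3x3 intrinsics, pixels), "xyz" and "orientation" of the camera in the world; the wrist camera has in their place "tool_from_camera" (4x4, takes a point from camera to tool coordinates, whose origin is the TCP and whose axes are the flange's). Camera axes: x right, y up, looking along -z (the intrinsics and any distortion apply to the point x, -y, -z); pixel columns grow to the right and rows downward; lengths in m; the calibration is good to about 2 mm. A picture is of the moment at which its call begins: read the wrist's pose just before it. camera_model takes no time and is no camera call.
- finish_job(): hands the job in, once; it reports no verdict.
The state is a dict: "time_s": time; "joints": joint angles; "joint_velocities": joint speeds; "effort": joint torques, N m; "tcp_pos": TCP position; "ee_rot": TCP orientation; "wrist_force": force on the tool from outside, world axes, zero at the start; "moment": the same for the moment, N m; "gripper_width": opening from 0.0 (shut) to 1.0 (fully open).
Only numpy, scipy, OpenCV 4.12 (cv2) and the standard library are available. Lean on these libraries where they do the work, as an engineer would, in place of code of your own. Each camera call takes 0.05 s, during which the arm holds its last target. There are 200 camera calls.

## Working session

There is one attempt and no reset: what is moved stays moved. The work goes in short steps, Python scripts to look and compute and a shell command to move; the robot and the scene stay as the last step left them, time stands still between calls to the robot, and variables do not carry over. Pictures are saved under pics/ and viewed, about 12 in all and at most 16, crops included, and the job is handed in when it is done.

```bash
mkdir -p pics; ls; python3 - <<'E'
from station import *
import cv2
s=sense();print(s)
for n in("scene","side","wrist"):
    cv2.imwrite(f"pics/{n}0.png",capture(n));print(n,camera_model(n))
E
```

```text
pics
{'time_s': 0.0, 'joints': array([ 8.32278157e+01,  2.20908244e+01,  3.79219153e-01, -2.92811832e-02,
       -6.84114998e+01, -1.48174147e+01]), 'joint_velocities': array([-0.09020466,  0.00495004,  0.08667297, -0.09920323,  0.04905752,
       -0.0249761 ]), 'effort': array([-8.20509358e-04, -3.90659523e+01,  1.87410718e+01,  4.21983674e+00,
        1.09771744e-02, -1.90869250e-04]), 'tcp_pos': array([0.22977253, 0.58073956, 0.29115419]), 'ee_rot': array([[ 9.29773936e-01, -3.68130278e-01, -7.25247426e-04],
       [-3.68130981e-01, -9.29771620e-01, -2.07751444e-03],
       [ 9.04814948e-05,  2.19860483e-03, -9.99997579e-01]]), 'wrist_force': array([ 0.42716288, -0.18914225, -0.10166112]), 'moment': array([ 0.01591633, -0.01028342, -0.02126353]), 'gripper_width': 1.0022017378294026}
scene {'mtx': array([[403.66587411,   0.        , 276.88339745],
       [  0.        , 403.66587411, 203.90986737],
       [  0.        ,   0.        ,   1.        ]]), 'xyz': array([1.06260876, 0.20500652, 0.78188818]), 'orientation': array([[-0.35090692, -0.73467556,  0.58061704],
       [ 0.93640675
[... 290 characters left out ...]
75884]), 'orientation': array([[-0.78653   ,  0.43201172, -0.44128952],
       [-0.61738551, -0.53347722,  0.5781325 ],
       [ 0.01434211,  0.72716431,  0.68631361]])}
wrist {'mtx': array([[378.30518261,   0.        , 281.65592716],
       [  0.        , 378.30518261, 206.75705543],
       [  0.        ,   0.        ,   1.        ]]), 'tool_from_camera': array([[-5.11867628e-04,  9.68196159e-01,  2.50191797e-01,
         6.86909125e-02],
       [ 9.99999868e-01,  5.03617353e-04,  9.69942831e-05,
        -9.78685100e-04],
       [-3.20914380e-05,  2.50191813e-01, -9.68196290e-01,
        -9.27866764e-02],
       [ 0.00000000e+00,  0.00000000e+00,  0.00000000e+00,
         1.00000000e+00]])}
```

View pics/scene0.png

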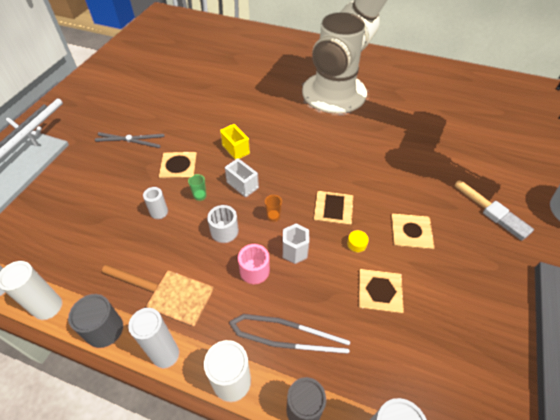

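View pics/side0.png

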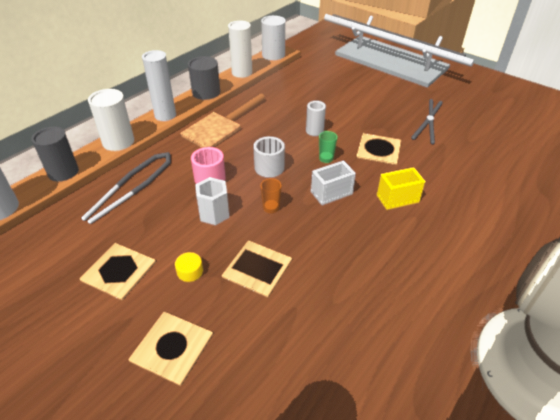

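The candidates in the scene view are:
- **Big mould:** fluted steel (223,224); pink look-alike (254,264).
- **Oblong mould:** steel (241,178); yellow look-alike (235,141).
- **Small mould:** grey (155,203); the jars on the ledge are not it.
- **Hex mould:** (295,244); nothing similar.
- **Rests:** discs at (178,164) and (412,230), rectangle (334,207), hexagon (381,290).
- **Glasses:** green (198,187), amber (273,207).

I'll take one close crop and coarse positions.

```bash
cat > h.py <<'E'
import numpy as np,cv2,os
from station import *
def cam(n,s=None):
    c=camera_model(n);K=c["mtx"]
    if n=="wrist":
        T=np.array(c["tool_from_camera"]);R=s["ee_rot"]@T[:3,:3];p=s["tcp_pos"]+s["ee_rot"]@T[:3,3]
    else: R=np.array(c["orientation"]);p=np.array(c["xyz"])
    return K,R,p
def back(c,uv,z):
    K,R,p=c;uv=np.atleast_2d(np.array(uv,float))
    d=np.c_[(uv[:,0]-K[0,2])/K[0,0],-(uv[:,1]-K[1,2])/K[1,1],-np.ones(len(uv))]@R.T
    return p+d*((z-p[2])/d[:,2])[:,None]
def proj(c,P):
    K,R,p=c;q=(np.atleast_2d(P)-p)@R
    return np.c_[K[0,2]+K[0,0]*q[:,0]/-q[:,2],K[1,2]-K[1,1]*q[:,1]/-q[:,2]]
E
python3 - <<'E'
from h import *
I=cv2.imread("pics/scene0.png")
cv2.imwrite("pics/crop1.png",cv2.resize(I[120:320,130:445],None,fx=2.5,fy=2.5,interpolation=cv2.INTER_CUBIC))
for n,L in (("scene",[("big",223,214,.06),("small",153,192,.07),("hex",296,233,.065),("obl",241,172,.055),("rbig",178,164,.006),("rsmall",412,230,.006),("robl",334,207,.006),("rhex",381,290,.006),("green",198,180,.06),("amber",273,199,.06)]),
 ("side",[("big",269,146,.06),("small",316,107,.07),("hex",212,188,.065),("obl",333,175,.055),("rbig",379,147,.006),("rsmall",171,346,.006),("robl",257,266,.006),("rhex",118,269,.006),("green",328,137,.06),("amber",271,184,.06)])):
    c=cam(n)
    for a,u,v,z in L: 
        P=back(c,(u,v),z)[0]; print(n,a,P.round(3),np.hypot(*P[:2]).round(3))
E
```

```text
scene big [ 0.598 -0.096  0.06 ] 0.606
scene small [ 0.604 -0.269  0.07 ] 0.661
scene hex [0.592 0.074 0.065] 0.597
scene obl [ 0.463 -0.111  0.055] 0.476
scene rbig [ 0.455 -0.301  0.006] 0.545
scene rsmall [0.45  0.314 0.006] 0.549
scene robl [0.449 0.126 0.006] 0.466
scene rhex [0.627 0.277 0.006] 0.686
scene green [ 0.527 -0.195  0.06 ] 0.562
scene amber [ 0.518 -0.006  0.06 ] 0.519
side big [ 0.601 -0.096  0.06 ] 0.609
side small [ 0.604 -0.265  0.07 ] 0.659
side hex [0.597 0.072 0.065] 0.601
side obl [ 0.451 -0.108  0.055] 0.464
side rbig [ 0.454 -0.305  0.006] 0.547
side rsmall [0.449 0.314 0.006] 0.548
side robl [0.447 0.123 0.006] 0.464
side rhex [0.626 0.274 0.006] 0.683
side green [ 0.525 -0.199  0.06 ] 0.562
side amber [ 0.524 -0.008  0.06 ] 0.524
```

View pics/crop1.png

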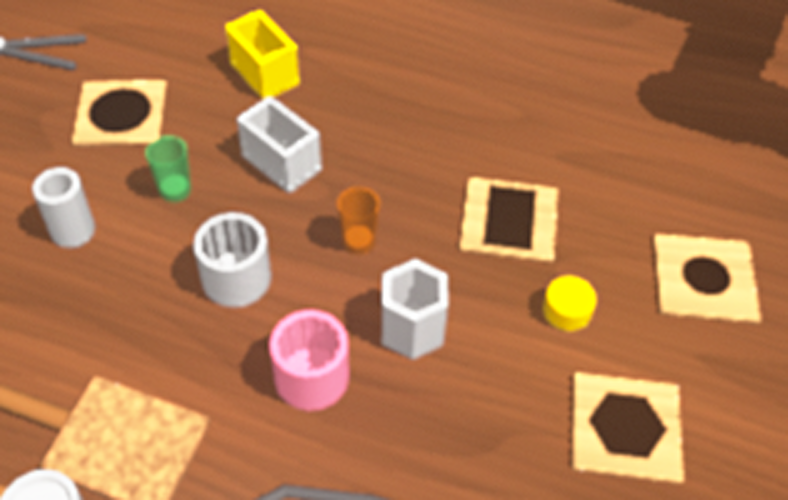

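The crop confirms the choices: the steel moulds are separate from the pink one at crop (310,360) and the yellow one at (262,53). Next I'll fit the model outlines in both views.

```bash
cat > fit.py <<'E'
from h import *
from scipy.optimize import minimize
def circ(d):a=np.arange(36)*np.pi/18;return np.c_[np.cos(a),np.sin(a)]*d/2
def hexa(f):a=np.radians(30+60*np.arange(6));return np.c_[np.cos(a),np.sin(a)]*f/np.sqrt(3)
def rect(l,w):return np.array([[l,w],[-l,w],[-l,-w],[l,-w]])/2
M=dict(big=(circ(.064),0,.06),small=(circ(.042),0,.07),hex=(hexa(.054),0,.065),obl=(rect(.072,.044),0,.055),
 rbig=(circ(.068),.006,0),rsmall=(circ(.046),.006,0),rhex=(hexa(.058),.006,0),robl=(rect(.076,.048),.006,0),
 amber=(circ(.04),.06,0),green=(circ(.04),.06,0))
def hull(c,n,x,y,t,z0=0):
    s,z,h=M[n];R=np.array([[np.cos(t),-np.sin(t)],[np.sin(t),np.cos(t)]])
    q=s@R.T+[x,y];P=np.r_[np.c_[q,np.full(len(q),z+z0)],np.c_[q,np.full(len(q),z+z0+h)]] if h else np.c_[q,np.full(len(q),z+z0)]
    return cv2.convexHull(proj(c,P).astype(np.float32))
def mask(I,n):
    H=cv2.cvtColor(I,cv2.COLOR_BGR2HSV);S,V=H[...,1].astype(int),H[...,2].astype(int)
    m=(V<85) if n[0]=="r" else ((S<60)&(V>75))
    return m.astype(np.float32)
def fit(I,c,n,x0,z0=0,show=False):
    m=cv2.GaussianBlur(mask(I,n),(0,0),.8)
    h=hull(c,n,*x0,z0);u,v,w,hh=cv2.boundingRect(h);p=8
    y1,y2,x1,x2=max(0,v-p),v+hh+p,max(0,u-p),u+w+p;roi=m[y1:y2,x1:x2]
    # keep component overlapping hull
    k=(mask(I,n)[y1:y2,x1:x2]*255).astype(np.uint8)
    _,lab,st,_=cv2.connectedComponentsWithStats(k);b=1+np.argmax(st[1:,4]);cs,_=cv2.findContours((lab==b).astype(np.uint8),0,1)
    f=np.zeros(roi.shape,np.float32);cv2.drawContours(f,cs,-1,1,-1);roi=cv2.GaussianBlur(f,(0,0),.8)
    def cost(q):
        t=q[2]/.03 if n in("hex","obl","rhex","robl") else 0
        g=np.zeros(roi.shape,np.uint8);hl=hull(c,n,q[0],q[1],t,z0).reshape(-1,2)-[x1,y1]
        cv2.fillPoly(g,[np.round(hl*256).astype(np.int32)],255,cv2.LINE_AA,8)
        return np.abs(cv2.GaussianBlur(g.astype(np.float32)/255,(0,0),.8)-roi).sum()
    ts=[x0[2]] if x0[2]!=0 or n not in("hex","obl","rhex","robl") else np.radians(np.arange(-90,90,15))
    best=None
    for t in ts:
        q0=np.array([x0[0],x0[1],t*.03])
        r=minimize(cost,q0,method="Nelder-Mead",options=dict(initial_simplex=q0+np.array([[0,0,0],[.006,0,0],[0,.006,0],[0,0,.006]]),xatol=5e-5,fatol=.05,maxiter=250))
        if best is None or r.fun<best.fun:best=r
    q=best.x;return np.r_[q[0]*1000,q[1]*1000,np.degrees(q[2]/.03),best.fun/roi.sum()]
X=dict(big=(.6,-.096,0),small=(.604,-.267,0),hex=(.595,.073,0),obl=(.457,-.11,0),rbig=(.455,-.303,0),rsmall=(.45,.314,0),robl=(.448,.125,0),rhex=(.626,.275,0))
E
python3 - <<'E'
from fit import *
np.set_printoptions(suppress=True,precision=2)
for n in X:
    print(n,*[fit(cv2.imread(f"pics/{k}0.png"),cam(k),n,X[n]) for k in("scene","side")])
# pink, yellow rough
c=cam("scene");print(back(c,[(254,254)],.06),back(c,[(235,135)],.055))
E
```

```text
big [602.62 -97.1    0.74   0.07] [ 605.92 -101.1     0.7     0.08]
small [ 607.57 -269.83    5.02    0.1 ] [ 609.6  -274.51    7.09    0.11]
hex [597.45  74.75 -71.37   0.06] [599.17  72.94 -11.67   0.03]
obl [ 456.13 -115.44   64.74    0.05] [ 456.57 -118.71   64.89    0.04]
rbig [ 449.16 -299.69    3.98    0.52] [ 455.32 -307.44   10.62    0.36]
rsmall [444.23 314.95   1.85   0.67] [450.35 312.13   9.1    0.26]
robl [445.23 123.12  21.96   0.48] [448.36 121.74   8.79   0.26]
rhex [623.16 273.1  -47.24   0.42] [627.95 274.01  30.01   0.25]
[[0.67 0.01 0.06]] [[ 0.35 -0.18  0.05]]
```

```bash
python3 - <<'E'
import re
import cv2,numpy as np
I=cv2.imread("pics/scene0.png");H=cv2.cvtColor(I,cv2.COLOR_BGR2HSV)
for u,v in((178,164),(412,230),(334,207),(381,290),(190,156),(360,190),(360,260)):print(I[v,u],H[v,u])
I=cv2.imread("pics/side0.png")
for u,v in((379,147),(171,346),(257,266),(118,269),(300,250),(180,300)):print(I[v,u])
E
sed -i 's/m=(V<85)/m=(V<TH)/; s/^X=dict/TH=75\nX=dict/' fit.py
python3 - <<'E'
import fit;from fit import *
np.set_printoptions(suppress=True,precision=2)
for fit.TH in(55,70):
  for n in list(X)[4:]:
    print(n,*[fit.fit(cv2.imread(f"pics/{k}0.png"),cam(k),n,X[n]) for k in("scene","side")])
E
```

```text
[39 50 69] [ 11 111  69]
[35 49 76] [ 10 138  76]
[37 53 79] [ 11 136  79]
[38 56 85] [ 11 141  85]
[168 245 255] [ 27  87 255]
[ 65 108 178] [ 11 162 178]
[ 68 115 188] [ 12 163 188]
[28 30 35]
[27 30 35]
[33 46 66]
[25 26 33]
[ 59  94 153]
[ 57  90 150]Traceback (most recent call last):
  File "<stdin>", line 5, in <module>
AttributeError: 'function' object has no attribute 'fit'
```

```bash
sed -i 's/TH=75/TH=125/' fit.py
python3 - <<'E'
from fit import *
np.set_printoptions(suppress=True,precision=2)
for n in list(X)[4:]:
    print(n,*[fit(cv2.imread(f"pics/{k}0.png"),cam(k),n,X[n]) for k in("scene","side")])
E
```

```text
rbig [ 450.87 -304.41    5.21    0.34] [ 456.27 -306.7     1.59    0.24]
rsmall [449.23 315.04   0.86   0.47] [450.35 312.13   9.1    0.19]
robl [444.43 122.08   6.29   0.33] [447.75 121.27   8.69   0.17]
rhex [625.03 275.36 -63.81   0.27] [628.03 273.48   7.07   0.16]
```

```bash
python3 -m inch '[{"slide":[6,-7.5,2],"yaw":0,"hand":0},{"slide":[14,-17.5,4],"yaw":0,"hand":0},{"slide":[22,-27,4],"yaw":0,"hand":0},{"slide":[28,-34.5,4],"yaw":0,"hand":0},{"slide":[28,-34.5,4],"yaw":0,"hand":0},{"slide":[28,-34.5,4],"yaw":0,"hand":0},{"slide":[28,-34.5,4],"yaw":0,"hand":0},{"slide":[28,-34.5,4],"yaw":0,"hand":0},{"slide":[28,-34.5,4],"yaw":0,"hand":0}]'
cat > look.py <<'E'
import sys;from fit import *
np.set_printoptions(suppress=True,precision=4)
def shot(tag):
    s=sense();I=capture("wrist");cv2.imwrite(f"pics/{tag}.png",I);np.save(f"pics/{tag}.npy",np.r_[s["tcp_pos"],s["ee_rot"].ravel()]);return I,s
if __name__=="__main__":
    I,s=shot(sys.argv[1]);c=cam("wrist",s);print(s["time_s"],s["tcp_pos"])
    for n in sys.argv[2:]: print(n,fit(I,c,n,X[n]))
E
python3 look.py w1 rsmall rhex robl hex
```

```text
time_s: 1.27
tcp_pos: [0.5101, 0.2356, 0.3318]
ee_rot: [[0.929, -0.369, -0.001], [-0.369, -0.929, -0.0], [-0.001, 0.0, -1.0]]
wrist_force: [-0.1, 0.3, -0.8]
gripper_width: 1.003
1.275 [0.5101 0.2356 0.3318]
rsmall [449.5651 314.3015   4.7285   0.2286]
rhex [627.7923 276.5205  70.7223   0.1544]
robl [447.0124 124.7425  10.317    0.1323]
hex [599.5642  74.1823 -71.7267   0.0146]
```

View pics/w1.png

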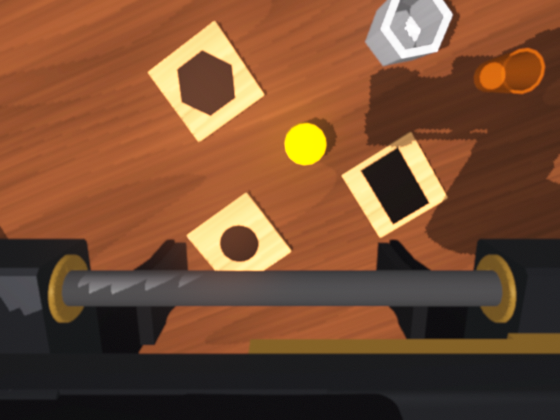

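The wrist view shows the hex rest (206,83), small rest (239,243), oblong rest (395,186) and hex mould (415,25). I'll check the rests against their tile outlines, and overlay the fits.

```bash
python3 - <<'E'
s=open("fit.py").read()
s=s.replace("def hull","for k in('big','small','hex','obl'):M['t'+k]=(rect(.088,.088),.006,0)\nYAW=('hex','obl','rhex','robl','tbig','tsmall','thex','tobl')\ndef hull",1)
s=s.replace('("hex","obl","rhex","robl")','YAW').replace('m=(V<TH)','if n[0]=="t":return (I[...,1]>TG).astype(np.float32)\n    m=(V<TH)').replace("TH=125","TH=125;TG=140")
s+="for k in('big','small','hex','obl'):X['t'+k]=X['r'+k]\n"
open("fit.py","w").write(s)
E
cat > re.py <<'E'
E
rm re.py; cat > redo.py <<'E'
import sys;from fit import *
np.set_printoptions(suppress=True,precision=4)
tag=sys.argv[1];a=np.load(f"pics/{tag}.npy");I=cv2.imread(f"pics/{tag}.png");c=cam("wrist",dict(tcp_pos=a[:3],ee_rot=a[3:].reshape(3,3)))
O=I.copy()
for n in sys.argv[2:]:
    q=fit(I,c,n,X[n]);print(n,q);cv2.polylines(O,[np.round(hull(c,n,q[0]/1000,q[1]/1000,np.radians(q[2]))*16).astype(np.int32)],True,(0,255,0),1,cv2.LINE_AA,4)
cv2.imwrite(f"pics/{tag}_o.png",cv2.resize(O[0:290,140:560],None,fx=1.9,fy=1.9))
E
python3 redo.py w1 rhex robl rsmall thex tobl tsmall hex
```

```text
Traceback (most recent call last):
  File "redo.py", line 1, in <module>
    import sys;from fit import *
               ^^^^^^^^^^^^^^^^^
  File "fit.py", line 29
    t=q[2]/.03 if n inYAW else 0
      ^^^^^^^^^^^^^
SyntaxError: expected 'else' after 'if' expression
```

```bash
sed -i 's/inYAW/in YAW/g' fit.py; python3 redo.py w1 rhex robl rsmall thex tobl tsmall hex
```

```text
rhex [627.7923 276.5205  70.7223   0.1544]
robl [447.0124 124.7425  10.317    0.1323]
rsmall [449.5651 314.3015   4.7285   0.2286]
thex [627.531  275.7605 102.7195   0.0089]
tobl [447.8371 124.2517  11.1133   0.9122]
tsmall [451.0642 314.2311  14.3904   0.1122]
hex [599.5642  74.1823 -71.7267   0.0146]
```

View pics/w1_o.png

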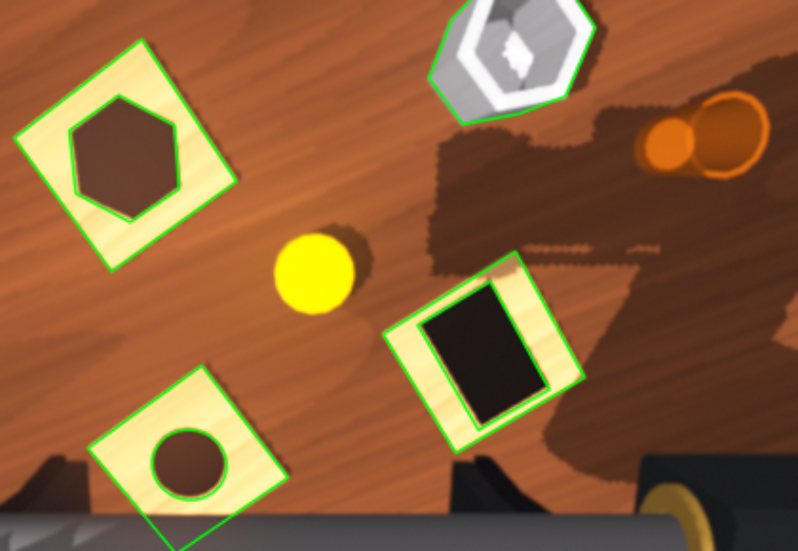

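Tile outlines fit almost perfectly (residual 0.009 on the hex rest). Targets are:

| Thing | x (mm) | y (mm) | Yaw (deg) |
|---|---|---|---|
| rest_hex | 627.5 | 275.8 | 12.7 |
| rest_oblong | 447.8 | 124.3 | 11.1 |
| rest_small | 449.6 | 314.3 | – |
| mould_hex | 599.4 | 74.1 | -11.7 |

I'll pick the hex mould first.

```bash
python3 -m inch '[{"slide":[3,-5.4,-4],"yaw":-0.17,"hand":0},{"slide":[6,-10.8,-8],"yaw":-0.35,"hand":0},{"slide":[8.95,-16.15,-11],"yaw":-0.35,"hand":0},{"slide":[8.95,-16.15,-12],"yaw":-0.35,"hand":0},{"slide":[8.95,-16.15,-15],"yaw":-0.35,"hand":0},{"slide":[8.95,-16.15,-19],"yaw":-0.35,"hand":0},{"slide":[8.95,-16.15,-22],"yaw":-0.35,"hand":0},{"slide":[8.95,-16.15,-23.6],"yaw":-0.35,"hand":0},{"slide":[8.95,-16.15,-23.6],"yaw":-0.35,"hand":0},{"slide":[8.95,-16.15,-23.6],"yaw":-0.35,"hand":0}]'
python3 -m inch '[{"slide":[0,0,0],"yaw":0,"hand":1},{"slide":[0,0,0],"yaw":0,"hand":1},{"slide":[0,0,0],"yaw":0,"hand":1},{"slide":[0,0,0],"yaw":0,"hand":1},{"slide":[0,0,0],"yaw":0,"hand":1},{"slide":[0,0,0],"yaw":0,"hand":1}]'
```

```text
time_s: 2.58
tcp_pos: [0.6002, 0.0755, 0.0976]
ee_rot: [[0.748, -0.664, 0.002], [-0.664, -0.748, 0.001], [0.001, -0.002, -1.0]]
wrist_force: [-0.0, 0.1, 0.7]
gripper_width: 0.996
time_s: 3.32
tcp_pos: [0.5992, 0.0744, 0.0964]
ee_rot: [[0.747, -0.664, -0.001], [-0.664, -0.747, -0.0], [-0.0, 0.001, -1.0]]
wrist_force: [-1.1, -1.3, 2.5]
gripper_width: 0.618
```

```bash
python3 -m inch '[{"slide":[0,0,2],"yaw":0,"hand":1},{"slide":[0,1,5],"yaw":0,"hand":1},{"slide":[1,6,6],"yaw":0.1,"hand":1},{"slide":[1.5,11,6],"yaw":0.25,"hand":1},{"slide":[2.3,16,6],"yaw":0.35,"hand":1},{"slide":[2.83,19.5,6],"yaw":0.426,"hand":1},{"slide":[2.83,20.15,5],"yaw":0.426,"hand":1},{"slide":[2.83,20.15,4],"yaw":0.426,"hand":1},{"slide":[2.83,20.15,3],"yaw":0.426,"hand":1},{"slide":[2.83,20.15,2],"yaw":0.426,"hand":1}]'
python3 look.py w2
```

```text
time_s: 4.58
tcp_pos: [0.6276, 0.2749, 0.1153]
ee_rot: [[0.955, -0.298, -0.001], [-0.298, -0.955, -0.001], [-0.001, 0.001, -1.0]]
wrist_force: [0.8, -0.6, -3.2]
gripper_width: 0.616
4.575 [0.6276 0.2749 0.1153]
```

View pics/w2.png

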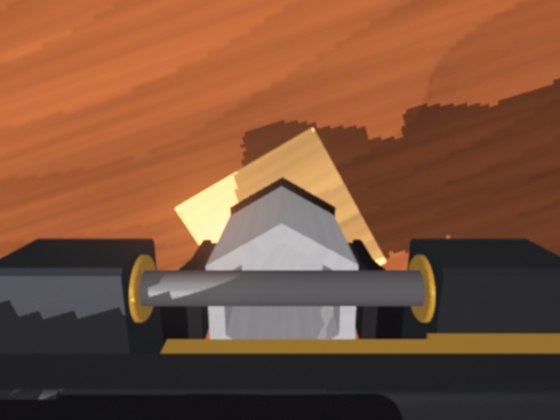

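Over the rest the mould's edges run parallel to the scorched hexagon (its corner at (282,180)). I'll lower it and release.

```bash
python3 -m inch '[{"slide":[0,0.03,-0.7],"yaw":0,"hand":1},{"slide":[0,0.03,-1.2],"yaw":0,"hand":1},{"slide":[0,0.03,-1.4],"yaw":0,"hand":1},{"slide":[0,0.03,-1.4],"yaw":0,"hand":1},{"slide":[0,0.03,-1.4],"yaw":0,"hand":1}]'
python3 -m inch '[{"slide":[0,0,0],"yaw":0,"hand":0},{"slide":[0,0,0],"yaw":0,"hand":0},{"slide":[0,0,0],"yaw":0,"hand":0},{"slide":[0,0,0],"yaw":0,"hand":0},{"slide":[0,0,0],"yaw":0,"hand":0},{"slide":[0,0,3],"yaw":0,"hand":0},{"slide":[0,0,8],"yaw":0,"hand":0},{"slide":[0,0,14],"yaw":0,"hand":0},{"slide":[-4,-1,20],"yaw":0,"hand":0},{"slide":[-6,-2,20],"yaw":0,"hand":0}]'
cat > chk.py <<'E'
import sys;from look import *
# chk.py tag mould x y : fit placed mould (on 6 mm) in wrist view, plus tile
tag,n,x,y,t=sys.argv[1],sys.argv[2],*map(float,sys.argv[3:6]);views=sys.argv[6].split(",") if len(sys.argv)>6 else ["wrist"]
for v in views:
    if v=="wrist": I,s=shot(tag);c=cam("wrist",s)
    else: I=capture(v);cv2.imwrite(f"pics/{tag}_{v}.png",I);c=cam(v)
    q=fit(I,c,n,(x,y,np.radians(t)),.006);p=fit(I,c,"t"+n,(x,y,np.radians(t)));print(v,"mould",q,"tile",p)
    O=I.copy()
    for m,r,z in((n,q,.006),("t"+n,p,0)):cv2.polylines(O,[np.round(hull(c,m,r[0]/1000,r[1]/1000,np.radians(r[2]),z)*16).astype(np.int32)],True,(0,255,0),1,cv2.LINE_AA,4)
    u,w=proj(c,[x,y,.03])[0].astype(int);cv2.imwrite(f"pics/{tag}_{v}_o.png",cv2.resize(O[max(0,w-90):w+90,max(0,u-120):u+120],None,fx=3,fy=3))
E
python3 chk.py w3 hex .6275 .2758 12.7 wrist,scene,side
```

```text
time_s: 5.25
tcp_pos: [0.6279, 0.2766, 0.1025]
ee_rot: [[0.955, -0.296, 0.001], [-0.296, -0.955, 0.0], [0.0, -0.001, -1.0]]
wrist_force: [0.0, 0.5, -4.5]
gripper_width: 0.615
time_s: 6.5
tcp_pos: [0.5682, 0.257, 0.3074]
ee_rot: [[0.955, -0.296, 0.008], [-0.296, -0.955, 0.005], [0.006, -0.007, -1.0]]
wrist_force: [-0.1, -0.3, -0.8]
gripper_width: 1.002
wrist mould [628.4899 277.995   13.2818   0.0155] tile [627.6484 275.9676  12.7249   0.0164]
scene mould [626.4496 277.778   17.1834   0.0568] tile [625.9978 276.8106  10.9781   0.332 ]
side mould [628.2015 275.843   10.7903   0.0371] tile [626.7913 275.8302  13.5304   0.5576]
```

View pics/w3_wrist_o.png

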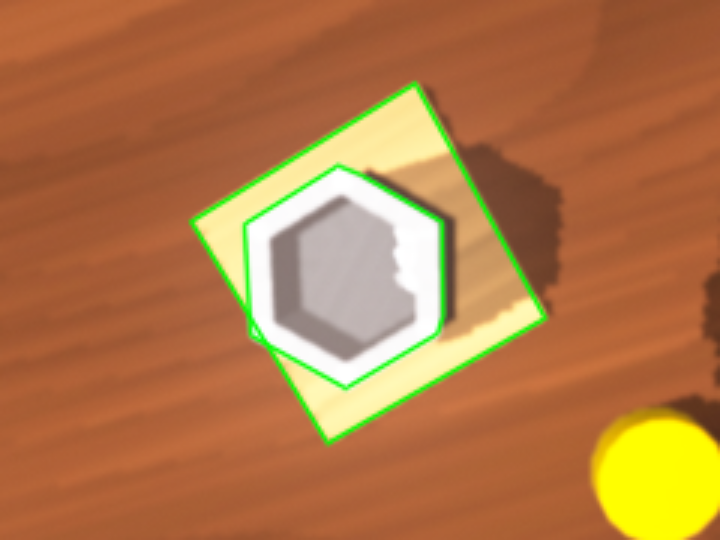

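```bash
python3 -m inch '[{"slide":[3,-3,0],"yaw":0,"hand":0},{"slide":[3,-3,0],"yaw":0,"hand":0},{"slide":[3,-3,0],"yaw":0,"hand":0},{"slide":[3,-3,0],"yaw":0,"hand":0}]'; python3 chk.py w4 hex .6275 .2758 12.7; python3 redo.py w4 thex tobl
```

```text
time_s: 7.15
tcp_pos: [0.5975, 0.2269, 0.3017]
ee_rot: [[0.955, -0.296, -0.001], [-0.296, -0.955, -0.0], [-0.001, 0.001, -1.0]]
wrist_force: [1.1, 0.3, 0.1]
gripper_width: 1.002
wrist mould [628.1396 278.0493  13.4197   0.0242] tile [627.6016 276.599   12.562    0.0372]
thex [627.6575 276.5621  12.5461   0.0372]
tobl [356.7663  25.1344  47.9727   1.    ]
```

The hex mould is within about 1.5 mm and 1° of its rest. Next is the oblong, with a check from above first.

```bash
python3 -m inch '[{"slide":[-1.5,-4,0],"yaw":-0.17,"hand":0},{"slide":[-3,-8,0],"yaw":-0.35,"hand":0},{"slide":[-4.5,-13,0],"yaw":-0.52,"hand":0},{"slide":[-6,-18,0],"yaw":-0.70,"hand":0},{"slide":[-8,-23,0],"yaw":-0.88,"hand":0},{"slide":[-10,-28,0],"yaw":-1.05,"hand":0},{"slide":[-12,-32,0],"yaw":-1.23,"hand":0},{"slide":[-14.1,-34.5,0],"yaw":-1.40,"hand":0},{"slide":[-14.1,-34.5,0],"yaw":-1.57,"hand":0},{"slide":[-14.1,-34.5,0],"yaw":-1.709,"hand":0}]'; python3 -m inch '[{"slide":[0,0,0],"yaw":0,"hand":0},{"slide":[0,0,0],"yaw":0,"hand":0}]';python3 look.py w5 obl tbig rbig big small; python3 -c "
from station import *;print(sense()['joints'].round(1))"
```

```text
time_s: 8.45
tcp_pos: [0.4564, -0.1186, 0.3027]
ee_rot: [[-0.429, -0.903, 0.001], [-0.903, 0.429, 0.0], [-0.001, -0.001, -1.0]]
wrist_force: [0.4, 0.7, 0.4]
gripper_width: 0.999
time_s: 8.7
tcp_pos: [0.4568, -0.1182, 0.3023]
ee_rot: [[-0.423, -0.906, 0.0], [-0.906, 0.423, 0.0], [-0.0, -0.0, -1.0]]
wrist_force: [0.2, -0.2, 0.4]
gripper_width: 1.0
8.7 [ 0.4568 -0.1182  0.3023]
obl [ 457.5614 -115.4663   65.7068    0.0193]
tbig [ 458.3605 -363.7423 -112.5934    1.    ]
rbig [ 454.1659 -304.4689    6.8349    0.0173]
big [620.9618 -40.3917 -45.0196   0.4999]
small [ 608.3888 -269.4634    1.0477    0.0651]
[  5.3   6.5 -19.2   0.  -64.3 -30.3]
```

View pics/w5.png

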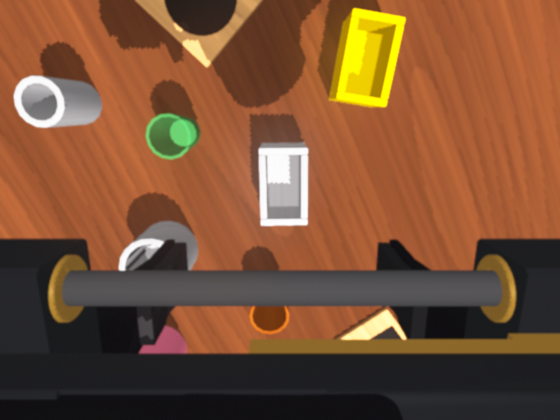

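The wrist view shows the steel oblong at (283,185), square to the jaws, with the yellow look-alike at (368,57), the green glass at (170,136) and the small mould at (55,100). Going down to grasp.

```bash
python3 -m inch '[{"slide":[0.05,0.25,-4],"yaw":0,"hand":0},{"slide":[0.05,0.25,-9],"yaw":0,"hand":0},{"slide":[0.05,0.25,-14],"yaw":0,"hand":0},{"slide":[0.05,0.25,-18],"yaw":0,"hand":0},{"slide":[0.05,0.25,-20.5],"yaw":0,"hand":0},{"slide":[0.05,0.25,-21.5],"yaw":0,"hand":0},{"slide":[0.05,0.25,-21.5],"yaw":0,"hand":0},{"slide":[0.05,0.25,-21.5],"yaw":0,"hand":0}]'
python3 -m inch '[{"slide":[0,0,0],"yaw":0,"hand":1},{"slide":[0,0,0],"yaw":0,"hand":1},{"slide":[0,0,0],"yaw":0,"hand":1},{"slide":[0,0,0],"yaw":0,"hand":1},{"slide":[0,0,0],"yaw":0,"hand":1},{"slide":[0,0,0],"yaw":0,"hand":1},{"slide":[0,0,0],"yaw":0,"hand":1}]'
```

```text
time_s: 9.75
tcp_pos: [0.4581, -0.116, 0.0883]
ee_rot: [[-0.424, -0.905, 0.002], [-0.905, 0.424, 0.0], [-0.001, -0.002, -1.0]]
wrist_force: [0.0, 0.6, -0.2]
gripper_width: 0.998
time_s: 10.62
tcp_pos: [0.4569, -0.116, 0.0872]
ee_rot: [[-0.425, -0.905, -0.001], [-0.905, 0.425, 0.0], [0.0, 0.001, -1.0]]
wrist_force: [-1.7, 0.9, 2.3]
gripper_width: 0.501
```

```bash
python3 -m inch '[{"slide":[0,0,3],"yaw":0,"hand":1},{"slide":[0,0,8],"yaw":-0.1,"hand":1},{"slide":[-0.3,3,10],"yaw":-0.25,"hand":1},{"slide":[-0.5,8,10],"yaw":-0.4,"hand":1},{"slide":[-0.7,13,10],"yaw":-0.55,"hand":1},{"slide":[-0.93,18,10],"yaw":-0.7,"hand":1},{"slide":[-0.93,22,9],"yaw":-0.85,"hand":1},{"slide":[-0.93,24,7],"yaw":-0.938,"hand":1},{"slide":[-0.93,24,4],"yaw":-0.938,"hand":1},{"slide":[-0.93,24,2],"yaw":-0.938,"hand":1}]'
python3 -m inch '[{"slide":[0,0,0],"yaw":0,"hand":1},{"slide":[0,0,0],"yaw":0,"hand":1}]'
python3 look.py w6
```

```text
time_s: 11.88
tcp_pos: [0.4466, 0.1236, 0.1051]
ee_rot: [[-0.981, -0.193, -0.003], [-0.193, 0.981, -0.002], [0.004, -0.001, -1.0]]
wrist_force: [0.9, -0.7, -4.5]
gripper_width: 0.502
time_s: 12.12
tcp_pos: [0.4482, 0.124, 0.1075]
ee_rot: [[-0.981, -0.193, 0.0], [-0.193, 0.981, 0.0], [-0.0, 0.0, -1.0]]
wrist_force: [0.4, -0.5, -5.2]
gripper_width: 0.502
12.125 [0.4482 0.124  0.1075]
```

View pics/w6.png

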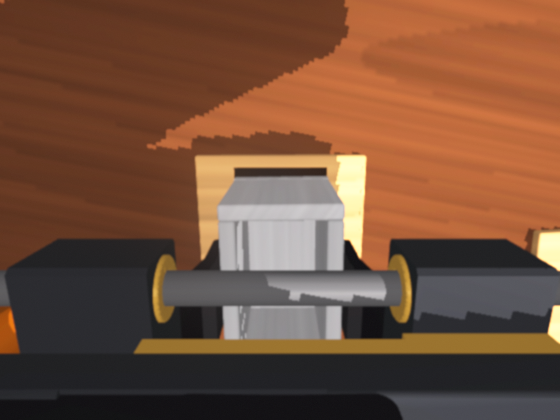

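Aligned: the scorch spans columns 235–327 and the mould about 232–330, so they share an axis. Lowering, releasing and checking.

```bash
python3 -m inch '[{"slide":[-0.04,0.03,-0.7],"yaw":0,"hand":1},{"slide":[-0.04,0.03,-1.2],"yaw":0,"hand":1},{"slide":[-0.04,0.03,-1.4],"yaw":0,"hand":1},{"slide":[-0.04,0.03,-1.4],"yaw":0,"hand":1},{"slide":[-0.04,0.03,-1.4],"yaw":0,"hand":1}]'
python3 -m inch '[{"slide":[0,0,0],"yaw":0,"hand":0},{"slide":[0,0,0],"yaw":0,"hand":0},{"slide":[0,0,0],"yaw":0,"hand":0},{"slide":[0,0,0],"yaw":0,"hand":0},{"slide":[0,0,0],"yaw":0,"hand":0},{"slide":[0,0,3],"yaw":0,"hand":0},{"slide":[0,0,8],"yaw":0,"hand":0},{"slide":[2,0,14],"yaw":0,"hand":0},{"slide":[4,0,20],"yaw":0,"hand":0},{"slide":[4,0,20],"yaw":0,"hand":0}]'
python3 -m inch '[{"slide":[0,0,0],"yaw":0,"hand":0},{"slide":[0,0,0],"yaw":0,"hand":0}]'
python3 chk.py w7 obl .4478 .1243 11.1
```

```text
time_s: 12.8
tcp_pos: [0.4476, 0.1243, 0.0932]
ee_rot: [[-0.981, -0.193, 0.0], [-0.193, 0.981, 0.0], [-0.0, 0.0, -1.0]]
wrist_force: [0.1, -1.0, -4.7]
gripper_width: 0.502
time_s: 14.05
tcp_pos: [0.4904, 0.1252, 0.2984]
ee_rot: [[-0.981, -0.193, 0.011], [-0.192, 0.981, 0.005], [-0.011, 0.003, -1.0]]
wrist_force: [-0.2, -0.1, -1.2]
gripper_width: 1.0
time_s: 14.3
tcp_pos: [0.4865, 0.1238, 0.2915]
ee_rot: [[-0.981, -0.193, -0.003], [-0.193, 0.981, -0.002], [0.004, -0.001, -1.0]]
wrist_force: [-0.9, 0.3, -0.9]
gripper_width: 1.003
wrist mould [447.8199 124.9132  11.4751   0.0183] tile [448.4605 124.3726  11.3504   0.0457]
```

View pics/w7_wrist_o.png

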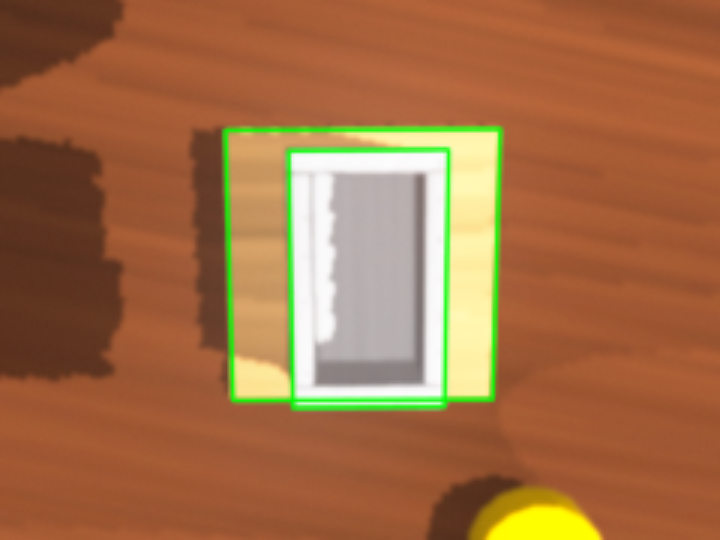

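The oblong is within 1 mm and 0.2° of its outline. Next is the big mould; I'll look from above on the way.

```bash
python3 -m inch '[{"slide":[3,-5,0],"yaw":0,"hand":0},{"slide":[6,-10.5,0],"yaw":0,"hand":0},{"slide":[9,-16,0],"yaw":0,"hand":0},{"slide":[11.6,-22.2,0],"yaw":0,"hand":0},{"slide":[11.6,-22.2,0],"yaw":0,"hand":0},{"slide":[11.6,-22.2,0],"yaw":0,"hand":0},{"slide":[11.6,-22.2,0],"yaw":0,"hand":0},{"slide":[11.6,-22.2,0],"yaw":0,"hand":0}]'; python3 look.py w8 big; python3 redo.py w8 big
```

```text
time_s: 15.35
tcp_pos: [0.6032, -0.0964, 0.2936]
ee_rot: [[-0.981, -0.195, 0.0], [-0.195, 0.981, 0.0], [-0.0, 0.0, -1.0]]
wrist_force: [-0.5, -0.6, -0.3]
gripper_width: 1.003
15.35 [ 0.6032 -0.0964  0.2936]
big [604.7983 -97.1568  -5.7381   0.0376]
big [604.7983 -97.1568  -5.7381   0.0376]
```

View pics/w8.png

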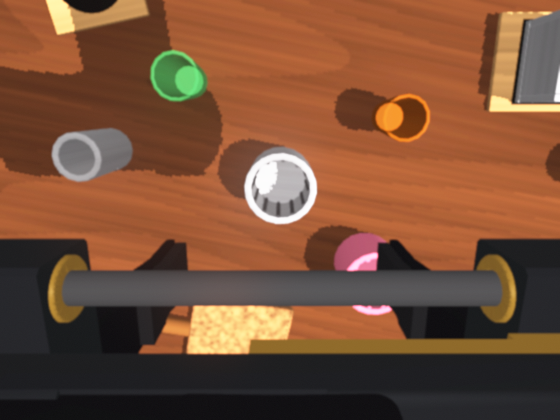

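The fluted steel mould is at (281,187), the pink one at (367,265) and the glasses at (178,77) and (403,117). There is room for the jaws. Descending.

```bash
python3 -m inch '[{"slide":[0.15,-0.07,-4],"yaw":0,"hand":0},{"slide":[0.15,-0.07,-9],"yaw":0,"hand":0},{"slide":[0.15,-0.07,-13],"yaw":0,"hand":0},{"slide":[0.15,-0.07,-14],"yaw":0,"hand":0},{"slide":[0.15,-0.07,-17],"yaw":0,"hand":0},{"slide":[0.15,-0.07,-19.5],"yaw":0,"hand":0},{"slide":[0.15,-0.07,-20.2],"yaw":0,"hand":0},{"slide":[0.15,-0.07,-20.2],"yaw":0,"hand":0},{"slide":[0.15,-0.07,-20.2],"yaw":0,"hand":0}]'
python3 -m inch '[{"slide":[0,0,0],"yaw":0,"hand":1},{"slide":[0,0,0],"yaw":0,"hand":1},{"slide":[0,0,0],"yaw":0,"hand":1},{"slide":[0,0,0],"yaw":0,"hand":1},{"slide":[0,0,0],"yaw":0,"hand":1}]'
```

```text
time_s: 16.52
tcp_pos: [0.606, -0.0983, 0.0929]
ee_rot: [[-0.981, -0.193, 0.003], [-0.193, 0.981, -0.0], [-0.003, -0.001, -1.0]]
wrist_force: [0.9, -0.0, 0.9]
gripper_width: 0.997
time_s: 17.15
tcp_pos: [0.6051, -0.0982, 0.0915]
ee_rot: [[-0.981, -0.193, 0.0], [-0.193, 0.981, 0.0], [-0.0, 0.0, -1.0]]
wrist_force: [-1.7, 2.6, 2.8]
gripper_width: 0.736
```

```bash
python3 -m inch '[{"slide":[0,0,3],"yaw":0,"hand":1},{"slide":[0,0,8],"yaw":0,"hand":1},{"slide":[0,0,12],"yaw":0,"hand":1},{"slide":[-2,-3,13],"yaw":0,"hand":1},{"slide":[-5,-7,13],"yaw":0,"hand":1},{"slide":[-8,-11,13],"yaw":0,"hand":1},{"slide":[-11,-15,13],"yaw":0,"hand":1},{"slide":[-13,-18,13],"yaw":0,"hand":1},{"slide":[-14,-19,13],"yaw":0,"hand":1},{"slide":[-14,-19,13],"yaw":0,"hand":1}]'
python3 -m inch '[{"slide":[0,0,0],"yaw":0,"hand":1},{"slide":[0,0,0],"yaw":0,"hand":1}]'
python3 look.py w9 tbig;  python3 - <<'E'
from fit import *
np.set_printoptions(suppress=True,precision=2)
for n in ("tbig","tsmall","thex","tobl"):
    print(n,*[fit(cv2.imread(f"pics/{k}0.png"),cam(k),n,X[n]) for k in("scene","side")])
E
```

```text
time_s: 18.4
tcp_pos: [0.4639, -0.2886, 0.2201]
ee_rot: [[-0.982, -0.191, -0.002], [-0.191, 0.982, 0.001], [0.002, 0.002, -1.0]]
wrist_force: [0.4, 0.3, -4.5]
gripper_width: 0.734
time_s: 18.65
tcp_pos: [0.4657, -0.2876, 0.2211]
ee_rot: [[-0.981, -0.194, -0.0], [-0.194, 0.981, 0.0], [-0.0, 0.0, -1.0]]
wrist_force: [-0.1, 0.3, -5.8]
gripper_width: 0.738
18.65 [ 0.4657 -0.2876  0.2211]
tbig [ 453.7989 -302.8781  -67.5934    0.9455]
tbig [ 454.95 -301.55   22.36    0.2 ] [ 452.9  -302.62  111.4     0.03]
tsmall [449.93 314.52  14.11   0.03] [449.34 313.74  14.64   0.01]
thex [626.52 275.79 -76.96   0.03] [626.6  275.01 -77.61   0.02]
tobl [448.03 124.61 -78.44   0.03] [446.37 124.13 100.95   0.02]
```

View pics/w9.png

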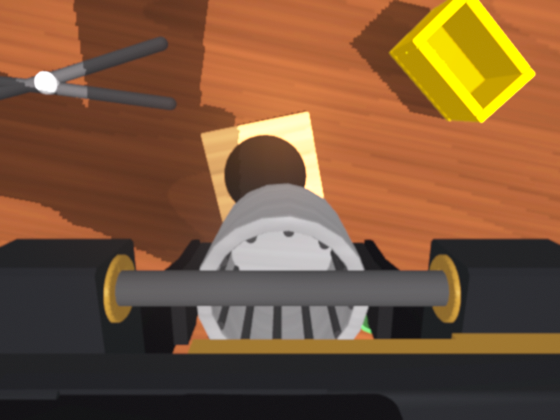

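```bash
python3 - <<'E'
from h import *
a=np.load("pics/w9.npy");c=cam("wrist",dict(tcp_pos=a[:3],ee_rot=a[3:].reshape(3,3)))
A,B=back(c,[(202.5,133.5),(309,112)],.006)[:,:2];d=B-A;print(A,B,np.linalg.norm(d),np.degrees(np.arctan2(d[1],d[0])))
u=d/np.linalg.norm(d)
for s in(1,-1):print((A+B)/2+s*.044*np.array([-u[1],u[0]]))
L,R=back(c,[(225,174),(306,174)],.006)[:,:2];print((L+R)/2,np.linalg.norm(R-L))
a=np.load("pics/w5.npy");I=cv2.imread("pics/w5.png");c=cam("wrist",dict(tcp_pos=a[:3],ee_rot=a[3:].reshape(3,3)))
A=back(c,(207,68),.006)[0,:2];print(A) # tile corner in w5
E
```

```text
[ 0.43077164 -0.35862179] [ 0.39795404 -0.27850742] 0.08657543790169202 112.27569296933808
[ 0.37364654 -0.3352434 ]
[ 0.45507915 -0.3018858 ]
[ 0.45322088 -0.30314938] 0.06660370452173522
[ 0.47752944 -0.24424541]
```

The rest_big estimates agree at (454, -302). Lowering there.

```bash
python3 -m inch '[{"slide":[-1.08,-1.37,-2],"yaw":0,"hand":1},{"slide":[-1.08,-1.37,-6],"yaw":0,"hand":1},{"slide":[-1.08,-1.37,-9],"yaw":0,"hand":1},{"slide":[-1.08,-1.37,-11],"yaw":0,"hand":1},{"slide":[-1.08,-1.37,-12],"yaw":0,"hand":1},{"slide":[-1.08,-1.37,-12.4],"yaw":0,"hand":1},{"slide":[-1.08,-1.37,-12.4],"yaw":0,"hand":1},{"slide":[-1.08,-1.37,-12.4],"yaw":0,"hand":1}]'
python3 -m inch '[{"slide":[0,0,0],"yaw":0,"hand":0},{"slide":[0,0,0],"yaw":0,"hand":0},{"slide":[0,0,0],"yaw":0,"hand":0},{"slide":[0,0,0],"yaw":0,"hand":0},{"slide":[0,0,0],"yaw":0,"hand":0},{"slide":[0,0,3],"yaw":0,"hand":0},{"slide":[0,0,8],"yaw":0,"hand":0},{"slide":[2,0,14],"yaw":0,"hand":0},{"slide":[4,0,20],"yaw":0,"hand":0},{"slide":[4,0,20],"yaw":0,"hand":0}]'
python3 -m inch '[{"slide":[1.5,2,0],"yaw":0,"hand":0},{"slide":[1.5,2,0],"yaw":0,"hand":0},{"slide":[1.5,2,0],"yaw":0,"hand":0}]'
python3 chk.py w10 big .4542 -.3021 22.4; python3 redo.py w10 small
```

```text
time_s: 19.7
tcp_pos: [0.4548, -0.3023, 0.098]
ee_rot: [[-0.981, -0.193, 0.002], [-0.193, 0.981, -0.001], [-0.002, -0.001, -1.0]]
wrist_force: [0.2, -0.4, -5.3]
gripper_width: 0.739
time_s: 20.95
tcp_pos: [0.4971, -0.303, 0.303]
ee_rot: [[-0.981, -0.194, 0.011], [-0.194, 0.981, -0.005], [-0.01, -0.007, -1.0]]
wrist_force: [-0.1, 0.6, -0.5]
gripper_width: 1.0
time_s: 21.32
tcp_pos: [0.5087, -0.2822, 0.2963]
ee_rot: [[-0.981, -0.193, -0.002], [-0.193, 0.981, 0.001], [0.002, 0.001, -1.0]]
wrist_force: [-0.1, -0.2, -0.5]
gripper_width: 0.996
wrist mould [ 454.2972 -301.4134   27.7791    0.025 ] tile [ 454.743  -302.9813   22.3688    0.0146]
small [ 608.3433 -270.2061   -2.1421    0.6287]
```

View pics/w10_wrist_o.png

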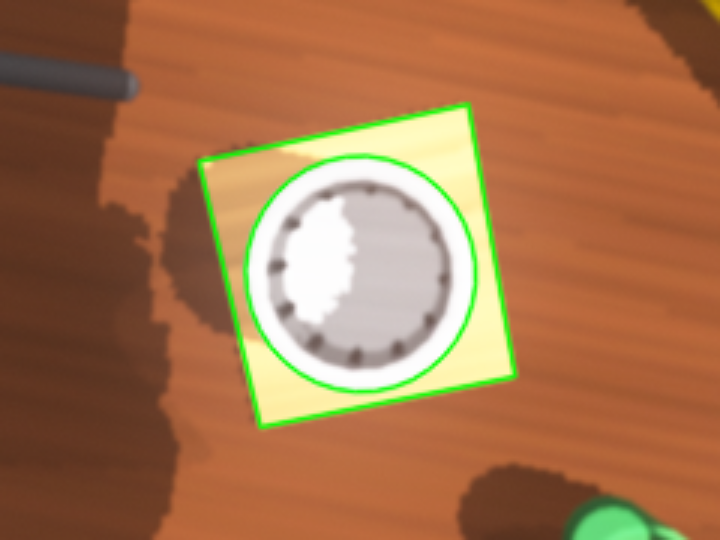

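The big mould is within 1.6 mm of its rest. On to the small mould.

```bash
python3 -m inch '[{"slide":[4,0.5,0],"yaw":0,"hand":0},{"slide":[9.9,1.2,0],"yaw":0,"hand":0},{"slide":[9.9,1.2,-2],"yaw":0,"hand":0},{"slide":[9.9,1.2,-2],"yaw":0,"hand":0},{"slide":[9.9,1.2,-2],"yaw":0,"hand":0},{"slide":[9.9,1.2,-2],"yaw":0,"hand":0}]'; python3 look.py w11 small
```

```text
time_s: 22.12
tcp_pos: [0.6079, -0.2706, 0.2787]
ee_rot: [[-0.981, -0.192, 0.002], [-0.192, 0.981, -0.001], [-0.002, -0.001, -1.0]]
wrist_force: [-0.5, 0.2, 0.7]
gripper_width: 1.001
22.125 [ 0.6079 -0.2706  0.2787]
small [ 608.9093 -269.8302   -0.2798    0.0691]
```

```bash
python3 -m inch '[{"slide":[0.07,0.07,-5],"yaw":0,"hand":0},{"slide":[0.07,0.07,-10],"yaw":0,"hand":0},{"slide":[0.07,0.07,-14],"yaw":0,"hand":0},{"slide":[0.07,0.07,-17],"yaw":0,"hand":0},{"slide":[0.07,0.07,-18.2],"yaw":0,"hand":0},{"slide":[0.07,0.07,-18.2],"yaw":0,"hand":0},{"slide":[0.07,0.07,-18.2],"yaw":0,"hand":0}]'
python3 -m inch '[{"slide":[0,0,0],"yaw":0,"hand":1},{"slide":[0,0,0],"yaw":0,"hand":1},{"slide":[0,0,0],"yaw":0,"hand":1},{"slide":[0,0,0],"yaw":0,"hand":1},{"slide":[0,0,0],"yaw":0,"hand":1},{"slide":[0,0,0],"yaw":0,"hand":1},{"slide":[0,0,0],"yaw":0,"hand":1}]'
```

```text
time_s: 23.05
tcp_pos: [0.61, -0.2697, 0.0972]
ee_rot: [[-0.981, -0.193, 0.003], [-0.193, 0.981, -0.001], [-0.003, -0.002, -1.0]]
wrist_force: [0.1, -0.0, 0.0]
gripper_width: 0.997
time_s: 23.92
tcp_pos: [0.609, -0.2696, 0.0953]
ee_rot: [[-0.981, -0.193, 0.0], [-0.193, 0.981, -0.0], [-0.0, -0.0, -1.0]]
wrist_force: [0.8, -0.6, 0.4]
gripper_width: 0.473
```

```bash
python3 -m inch '[{"slide":[0,0,4],"yaw":0,"hand":1},{"slide":[0,0,9],"yaw":0,"hand":1},{"slide":[0,0,13],"yaw":0,"hand":1},{"slide":[-1,4,14],"yaw":0,"hand":1},{"slide":[-2,9,14],"yaw":0.1,"hand":1},{"slide":[-4,14,14],"yaw":0.2,"hand":1},{"slide":[-6,19,14],"yaw":0.3,"hand":1},{"slide":[-8,24,14],"yaw":0.4,"hand":1},{"slide":[-9,29,14],"yaw":0.5,"hand":1},{"slide":[-10,34,14],"yaw":0.5,"hand":1}]'
python3 -m inch '[{"slide":[-1,5,0],"yaw":0,"hand":1},{"slide":[-2.5,10,0],"yaw":0,"hand":1},{"slide":[-4,15,0],"yaw":0,"hand":1},{"slide":[-5,20,0],"yaw":0,"hand":1},{"slide":[-5.9,24.4,0],"yaw":0,"hand":1},{"slide":[-5.9,24.4,-4],"yaw":0,"hand":1},{"slide":[-5.9,24.4,-8],"yaw":0,"hand":1},{"slide":[-5.9,24.4,-10],"yaw":0,"hand":1},{"slide":[-5.9,24.4,-10],"yaw":0,"hand":1},{"slide":[-5.9,24.4,-10],"yaw":0,"hand":1}]'; python3 look.py w12
```

```text
time_s: 25.18
tcp_pos: [0.5075, 0.072, 0.2345]
ee_rot: [[-0.769, -0.64, -0.002], [-0.64, 0.769, 0.0], [0.001, 0.001, -1.0]]
wrist_force: [0.9, 0.4, -2.8]
gripper_width: 0.471
time_s: 26.42
tcp_pos: [0.4502, 0.3149, 0.1359]
ee_rot: [[-0.769, -0.64, 0.001], [-0.64, 0.769, 0.001], [-0.001, 0.0, -1.0]]
wrist_force: [-0.1, -0.8, -2.3]
gripper_width: 0.471
26.425 [0.4502 0.3149 0.1359]
```

View pics/w12.png

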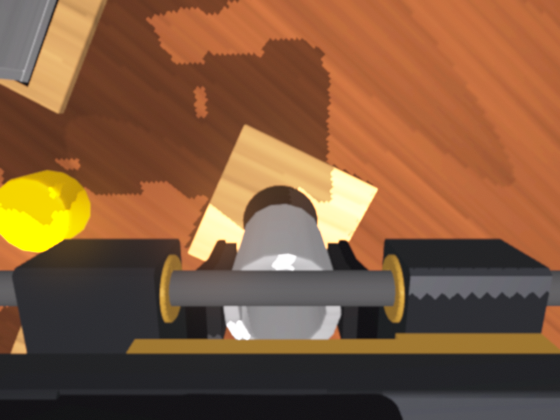

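The small mould is centred over its disc (scorch at columns 243–317). Lower, release and lift clear.

```bash
python3 -m inch '[{"slide":[-0.03,-0.05,-1.5],"yaw":0,"hand":1},{"slide":[-0.03,-0.05,-2.6],"yaw":0,"hand":1},{"slide":[-0.03,-0.05,-3.2],"yaw":0,"hand":1},{"slide":[-0.03,-0.05,-3.4],"yaw":0,"hand":1},{"slide":[-0.03,-0.05,-3.4],"yaw":0,"hand":1},{"slide":[-0.03,-0.05,-3.4],"yaw":0,"hand":1}]'
python3 -m inch '[{"slide":[0,0,0],"yaw":0,"hand":0},{"slide":[0,0,0],"yaw":0,"hand":0},{"slide":[0,0,0],"yaw":0,"hand":0},{"slide":[0,0,0],"yaw":0,"hand":0},{"slide":[0,0,0],"yaw":0,"hand":0},{"slide":[0,0,3],"yaw":0,"hand":0},{"slide":[0,0,8],"yaw":0,"hand":0},{"slide":[2,2,14],"yaw":0,"hand":0},{"slide":[4,3,20],"yaw":0,"hand":0},{"slide":[4,3,20],"yaw":0,"hand":0}]'
python3 -m inch '[{"slide":[0,0,0],"yaw":0,"hand":0},{"slide":[0,0,0],"yaw":0,"hand":0},{"slide":[0,0,0],"yaw":0,"hand":0}]'
python3 chk.py w13 small .4497 .3143 14.4; python3 - <<'E'
from fit import *
np.set_printoptions(suppress=True,precision=1)
T=dict(hex=(.6275,.2758,.222),obl=(.4478,.1243,.194),big=(.4542,-.3021,.39),small=(.4497,.3143,.25))
for k in("scene","side"):
    I=capture(k);cv2.imwrite(f"pics/{k}_end.png",I)
    for n in T:print(k,n,"mould",fit(I,cam(k),n,T[n],.006))
E
```

```text
time_s: 27.22
tcp_pos: [0.4498, 0.3143, 0.1013]
ee_rot: [[-0.769, -0.639, 0.001], [-0.639, 0.769, 0.001], [-0.001, 0.0, -1.0]]
wrist_force: [-0.1, 0.0, -3.6]
gripper_width: 0.467
time_s: 28.48
tcp_pos: [0.4919, 0.3458, 0.3067]
ee_rot: [[-0.769, -0.64, 0.008], [-0.64, 0.769, 0.008], [-0.011, 0.001, -1.0]]
wrist_force: [-0.1, 0.1, -0.1]
gripper_width: 1.002
time_s: 28.85
tcp_pos: [0.4891, 0.3436, 0.2997]
ee_rot: [[-0.769, -0.64, -0.002], [-0.64, 0.769, -0.002], [0.003, -0.0, -1.0]]
wrist_force: [0.5, 1.0, -0.2]
gripper_width: 0.998
wrist mould [450.0596 314.3995  20.3274   0.0608] tile [450.83   313.9339  14.0463   0.0375]
scene hex mould [625.8 278.1  14.5   0.1]
scene obl mould [446.6 124.1   9.5   0.1]
scene big mould [ 453.6 -300.8   12.2    0.1]
scene small mould [448.9 314.4   6.5   0.1]
side hex mould [627.2 275.6   8.5   0.1]
side obl mould [447.  122.7  12.3   0. ]
side big mould [ 455.1 -306.1   29.2    0.1]
side small mould [449.7 312.5  22.2   0.1]
```

View pics/scene_end.png

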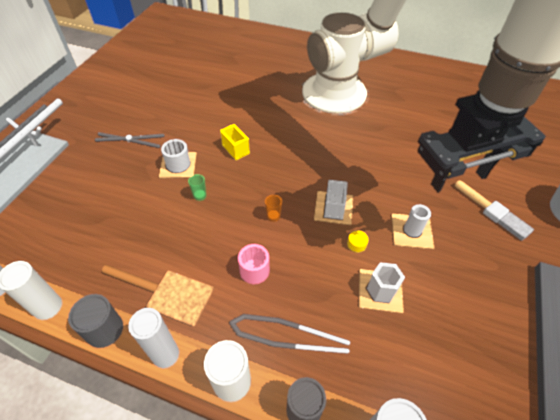

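View pics/w13_wrist_o.png

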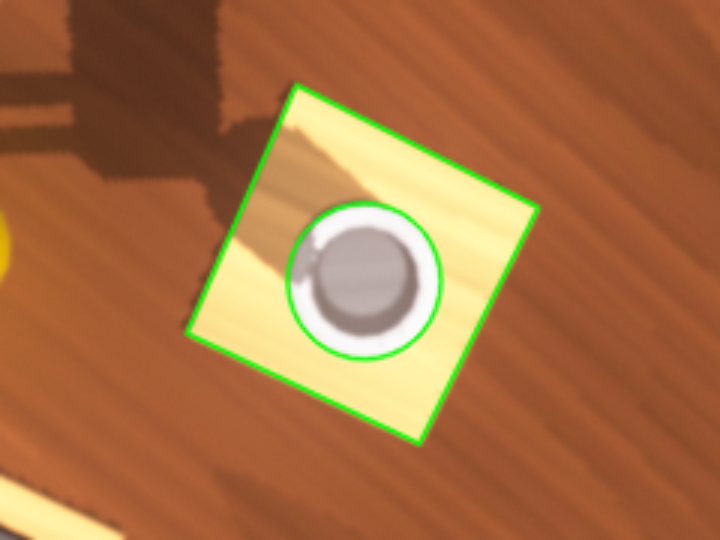

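All four moulds stand on their rests, and the glasses are unmoved at (198,187) and (273,207). The pink and yellow look-alikes haven't moved either. Handing in.

```bash
python3 -c "
from station import *;print(finish_job())"
```

```text
the job is handed in; nothing more can be done
None
```

I set all four steel moulds on their matching rests, open end up, and handed the job in at about 29 s of the 109 s allowed.

The wrist camera's check after each placing, against the tile's outline, showed:

| Mould | Off centre | Yaw error |
|---|---|---|
| Hexagonal | about 1.5–2 mm | 0.6–0.9° |
| Oblong | about 1 mm | about 0.1° |
| Large round | about 1.6 mm | – |
| Small round | about 1 mm | – |

- **Disagreements:** the fixed cameras mostly agreed to about 2 mm. The side camera put the large round mould 3–4 mm away in y from my estimate of its rest. Their yaw fits for the hexagonal and oblong moulds were 1–5° off, on much noisier outlines. I trusted the closer wrist views and corrected nothing.
- **Bystanders:** in the last scene picture both shot glasses and the pink and yellow look-alikes stood where they began. Wrist forces read after each move stayed below about 6 N.

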